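# Re-home a lamp's filter changer and set its third click

## Task

Nobody knows which filter is in the lamp: with shut fingertips gently push the blue lever on top of the grey filter changer all the way back to its home stop, at the end of the slot with the red dot, then push it the other way and count the clicks by feel, leaving it resting in the third notch after home (home itself is not counted). Only push the lever from its sides, never pinch it between the fingers, and leave the carton, dish, beaker and marker around the changer where they are.

Things in the scene. Friction and masses are not known exactly. Their poses are not given: they have to be found in the camera images.
- filter_changer: filter changer fixed to the worktop: grey box 70 (x) x 170 (y) x 70 mm high on a foot plate 90 x 186 mm; black lens tube low on its -x side (to x = -56 mm), black lamp barrel low on its +x side (to x = 104 mm). Origin at the centre of its underside. The flat top, at z = 70 mm, has a 94 mm slot along y at x = 0 in which the lever slides, home end at -y, and one black tick per notch
- home_dot (a point): centre of the 10 mm red dot on the changer's top, beyond the home end of the slot: at x = 0, y = -57 mm, z = 70 mm in the changer's frame
- filter_lever (a joint): blue lever along the changer's +y, m: 0 = home (lever at y = -37.5 mm), notches each 0.015: third after home 0.045, last 0.075; stops at -0.001, 0.076. Leaving a notch takes about 5 N, the force falls to nothing half-way (7.5 mm), then the lever snaps into the next notch ahead of a slow finger; released between notches it falls into the nearer one. Starts in any notch but home; stays when released
- lever_top (a point): middle of the lever's top, 106 mm above the worktop. The lever is an upright blue paddle 16 mm (changer x) x 12 mm (changer y) x 32 mm high from 71 to 103 mm above the worktop, with a 3 mm rounded ridge along its top. Fingers pressing on its home (-y) half and its far (+y) half at the same time count as pinching it
- slide_box: loose white and grey carton, 58 x 82 x 32 mm, on the worktop at the robot's side of the changer, to the left; origin at the centre of its underside. Leave alone
- petri: loose round dish with lid, tan inside, 92 mm across, 16 mm high, behind the changer to the left; origin at the centre of its underside. Leave alone
- beaker: loose empty glass beaker, 55 mm across, 68 mm high, behind the changer to the right; origin at the centre of its underside. Leave alone
- marker: loose blue marker pen lying down, 13 x 140 x 14 mm, at the robot's side of the changer, to the right; origin at the centre of its underside. Leave alone

How it is judged (in metres and radians):
On the way:
1. the lever is pushed home against its stop (value of joint filter_lever below 0.003 m), for 0.2 s.
At the end, for the whole second after the job is handed in: After having been home (joint below 3 mm for 0.2 s), the lever rests in the third notch (joint between 42.5 and 47.5 mm, at rest), and carton, dish, beaker and marker are within 15 mm of where they stood (value of joint filter_lever between 0.0425 and 0.0475 m and velocity of joint filter_lever between -0.005 and 0.005 m/s and distance of each of slide_box, petri, beaker, marker from where it was at the start of the episode below 0.015 m); the robot touches nothing.
It fails at once if the lever is pinched (fingers press on both its halves at once) (contact force between the fingers and lever_home_half above 1 N and contact force between the fingers and lever_far_half above 1 N).
It fails at once if the lever is rammed (over 40 N) (contact force between any of the arm, the fingers and lever_home_half above 40 N or contact force between any of the arm, the fingers and lever_far_half above 40 N).
It fails at once if the carton, dish, beaker or marker is lifted (10 mm) or shoved (15 mm) (distance of any of slide_box, petri, beaker, marker from where it was at the start of the episode above 0.015 m or height (world z) of any of slide_box, petri, beaker, marker above 0.01 m).
It fails at once if the beaker, dish or carton is tipped (angle between any of slide_box, petri, beaker's own z axis and vertical above 0.4 rad).
It also fails if it takes over 64 s, if anything falls off the work surface, if the arm or the gripper's body presses on something with over 40 N, if the wrist force passes 120 N, or if a joint passes its speed limit or range.

## Robot

A 6-joint arm with a two-finger parallel gripper is mounted at the origin on a cart in front of the work surface, level with it; the furniture and walls round the work are solid. World frame = base frame: x ahead of the robot, y to its left, z up, the work surface at z = 0. Lengths are in m, angles in degrees, forces in N, time in s.
With the tool pointing down it reaches from about 0.375 to 0.975 m from the base axis. Payload 3.8 kg.
Tool frame: the origin (TCP) lies on the centre line of the jaws, within the pads' length; the fingertips stand 22 mm ahead of it and the grasp point (between the pads) lies 3 mm ahead of it; x points along the fingers, y is the direction in which the jaws open and shut, and the axes are right-handed (so a half turn about x gives the same grasp; the last joint's range is limited). The gripper opens to 85 mm and grips with 20 to 120 N. Pads are 22 mm wide; open, the fingers measure 114 mm over their backs; the gripper's body (76 mm by 85 mm) begins 54 mm behind the grasp point. The pads swing forward as they close: fully open they stand 13 mm farther back than shut.
Start: joints at [-68.807, 15.12, 91.902, -0, 72.978, -2.114], TCP at [0.267, -0.62, 0.253] pointing down, gripper open.
Joint ranges: [-150.88, 150.88], [-54.13, 125.18], [17.81, 147.31], [-75.09, 255.09], [0, 152.58], [-146.25, 146.25]. Speed limits (degrees/s): [147.25, 147.25, 180, 180, 180, 180].

## Interface

Orientations are given as [roll, pitch, yaw] about the fixed x, y, z axes, in that order (R = Rz(yaw) Ry(pitch) Rx(roll)).
In Python, from cell import bot gives the robot as it stands.
- The arm moves only by the tool carry_out, never from a script. Its argument "commands" is a list of rows, each a list of 5 numbers: the finger opening in cm, from 0 to 8.54, then the shift along the world's x, y, z in cm, then the turn about the world's z in rad. A call has 1 to 20 rows; each row is the pose to reach, as a shift and turn from the pose commanded when the call began; what a row does not reach only later rows make up. A row lasts 1/10 s, in which the tool goes at most 50 mm and 8.59 degrees, less where a joint would pass 70% of its speed; a pose out of reach is approached as far as the arm can. A call with a gripper value outside its range is refused whole. The fingers move at their own pace and stop on an object; "newtons" is the grip in N (left out, the last holds). Time passes only in rows, so rows that repeat a pose let the fingers close. It gives the time, the measured TCP pose, the force and the opening at its end, in the units of the state.
- bot.observe(): the state, without advancing time (a new reading comes with each control period).
- bot.read_camera(name): name is "scene" or "side" or "wrist"; returns a dict with "image" (480x640x3 uint8, blue, green, red), "vfov" (degrees; the focal length in pixels is half the picture's height over the tangent of half this angle, whatever the lens; pixels are square), "cx", "cy" (the principal point, pixels), "xyz" and "orientation" of the camera in the world. Camera axes: x right, y down, z forward; pixel columns grow to the right and rows downward; lengths in m; the calibration is good to about 2 mm. A picture is of the moment at which its call begins. There is no depth.
- bot.sign_off(): hands the job in, once; it reports no verdict.
The state is a dict: "t": time; "q": joint angles; "qvel": joint speeds; "tau": joint torques, N m; "position": TCP position; "orientation": TCP orientation; "wrist_force": force on the tool from outside, world axes, zero at the start; "ft_torque": the same for the moment, N m; "opening": opening from 0.0 (shut) to 1.0 (fully open).
Only numpy, scipy, OpenCV 4.12 (cv2) and the standard library are available. Lean on these libraries where they do the work, as an engineer would, in place of code of your own. Each camera call takes 0.05 s, during which the arm holds its last target.

## Working session

There is one attempt and no reset: what is moved stays moved. The work goes in short steps, Python scripts to look and compute and a tool call to move; the robot and the scene stay as the last step left them, time stands still between calls to the robot, and variables do not carry over. Pictures are saved under pics/ and viewed, and the job is handed in when it is done.

Besides the shell and the picture viewer there is one more tool, called as name([rows], argument=value, ...), one row to a line, values as JSON. carry_out: Moves the arm, as the interface text tells. Its arguments: {"type":"object","properties":{"commands":{"type":"array","items":{"type":"array","items":{"type":"number"}}},"newtons":{"type":"number"}},"required":["commands"]}

```bash
mkdir -p pics; ls; python3 - <<'E'
from cell import bot
import cv2
o=bot.observe()
for k,v in o.items(): print(k,v)
for n in ("scene","side","wrist"):
    c=bot.read_camera(n); cv2.imwrite(f"pics/{n}0.png",c["image"]); print(n,{k:v for k,v in c.items() if k!="image"})
E
```

```text
pics
t 0.0
q [-6.88058957e+01  1.51698986e+01  9.19837857e+01  7.58275338e-04
  7.29780145e+01 -2.11545882e+00]
qvel [-0.16243587  0.00379546 -0.03994157  0.00843665 -0.06853003  0.02132511]
tau [ 2.86964359e-04 -5.15111625e+01 -3.67313397e+01 -9.85327983e-05
  1.30506992e-02 -1.98322185e-07]
position [ 0.26682973 -0.61925251  0.25192942]
orientation [-92.43067037  89.86829918 110.87866997]
wrist_force [ 0.53623832 -0.6576938   0.1622075 ]
ft_torque [-0.0075554  -0.02954821  0.03989088]
opening 1.0001671467396285
scene {'vfov': 44.82895821978407, 'cx': 311.0899613479287, 'cy': 239.67036070101312, 'xyz': array([0.08581719, 0.47081768, 0.696013  ]), 'orientation': array([-137.49652972,   -0.64884298, -118.83604421])}
side {'vfov': 42.48457802674578, 'cx': 310.19951993084794, 'cy': 235.96145018284466, 'xyz': array([ 0.6080913 , -0.61526796,  0.6512114 ]), 'orientation': array([-125.13728417,    0.52424228,    0.25648907])}
wrist {'vfov': 68.34060796019959, 'cx': 326.2006670828223, 'cy': 237.6919981277798, 'xyz': array([ 0.33200071, -0.59037032,  0.37179635]), 'orientation': array([ 1.63873333e+02,  9.03519155e-02, -6.67092386e+01])}
```

View pics/scene0.png

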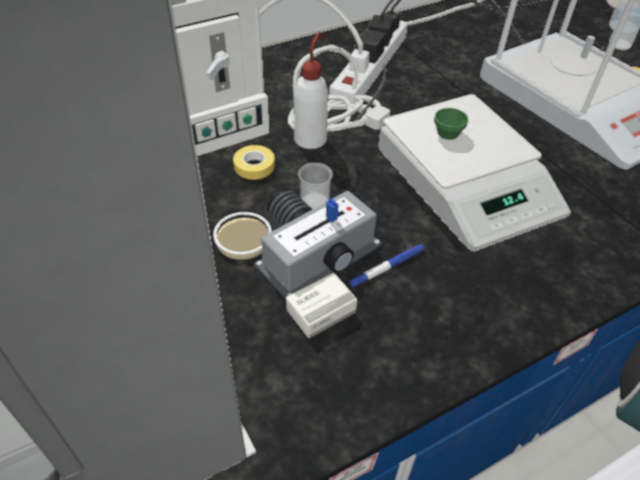

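View pics/side0.png

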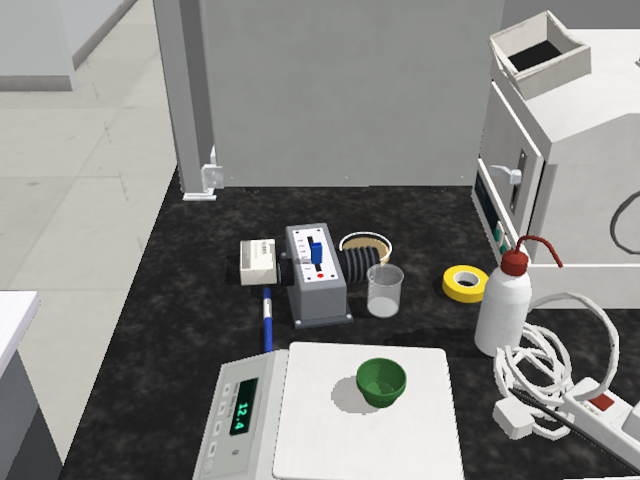

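View pics/wrist0.png

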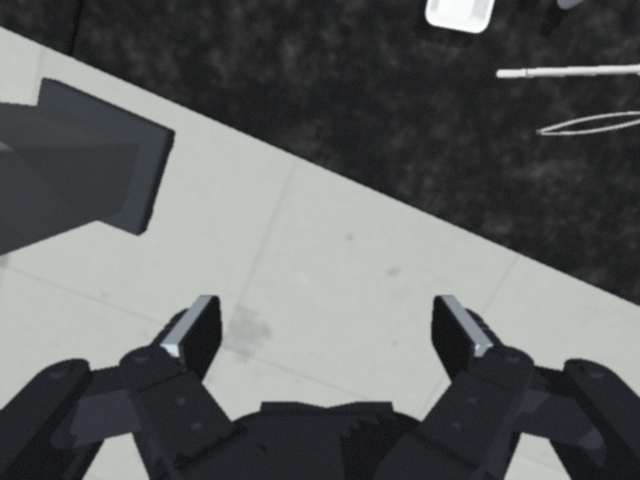

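The scene and side views both show the changer (scene about (320,240), side about (318,275)). The blue lever is at scene (332,210) and side (316,252). The red dot is on the −y end. I'll enlarge both for pixel readings.

```bash
python3 - <<'E'
import cv2
a=cv2.imread("pics/scene0.png")[180:300,240:400]; cv2.imwrite("pics/sceneC.png",cv2.resize(a,(800,600),interpolation=cv2.INTER_CUBIC))
a=cv2.imread("pics/side0.png")[215:335,240:400]; cv2.imwrite("pics/sideC.png",cv2.resize(a,(800,600),interpolation=cv2.INTER_CUBIC))
E
```

```text
(no output)
```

View pics/sceneC.png

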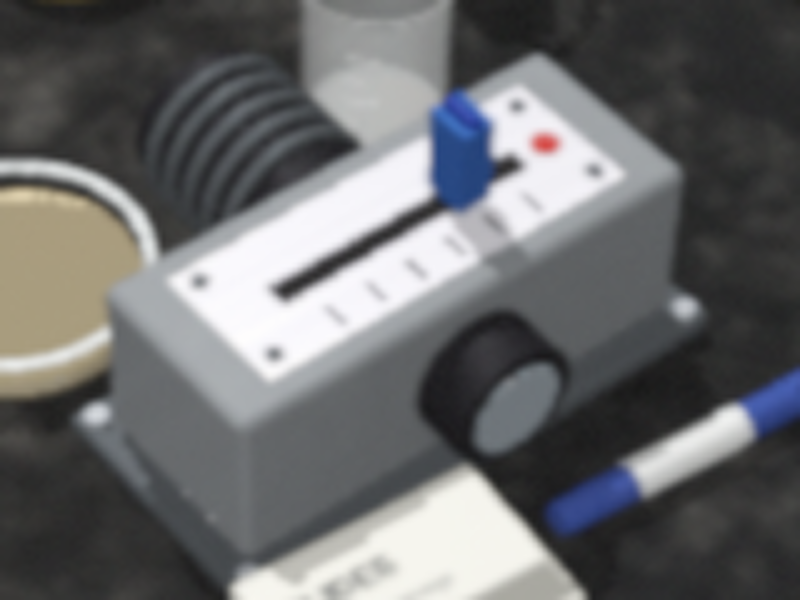

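View pics/sideC.png

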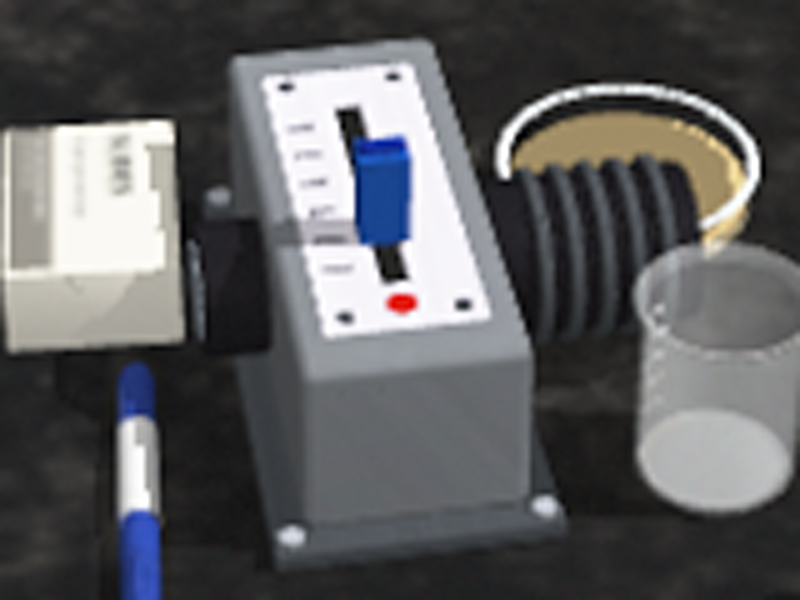

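```bash
cat > h.py <<'E'
import numpy as np
from scipy.spatial.transform import Rotation as R
from cell import bot
def cams(*n): return {k:bot.read_camera(k) for k in n}
def ray(c,u,v):
    f=240/np.tan(np.radians(c["vfov"]/2))
    d=np.array([(u-c["cx"])/f,(v-c["cy"])/f,1.])
    return np.array(c["xyz"]),R.from_euler("xyz",c["orientation"],degrees=True).as_matrix()@d
def plane(c,u,v,z):
    p,d=ray(c,u,v); return p+d*(z-p[2])/d[2]
def proj(c,X):
    f=240/np.tan(np.radians(c["vfov"]/2))
    q=R.from_euler("xyz",c["orientation"],degrees=True).as_matrix().T@(np.array(X)-c["xyz"])
    return f*q[0]/q[2]+c["cx"], f*q[1]/q[2]+c["cy"]
E
python3 - <<'E'
from h import *
c=cams("scene","side")
cr={"scene":(240,180),"side":(240,215)}
P={"dot":((545,144),(401,302),.07),"slothome":((518,158),(398,281),.07),"slotfar":((277,296),(347,107),.07),
"levertop":((462,100),(382,143),.105),"backL":((110,298),(230,57),.07),"scr_far-x":((275,354),(286,87),.07),"scr_home+x":((517,106),(463,305),.07)}
for k,(a,b,z) in P.items():
    for n,p in (("scene",a),("side",b)):
        u=(p[0]+.5)/5-.5+cr[n][0]; v=(p[1]+.5)/5-.5+cr[n][1]
        print(k,n,plane(c[n],u,v,z).round(4))
E
```

```text
dot scene [0.6148 0.1057 0.07  ]
dot side [0.6139 0.1087 0.07  ]
slothome scene [0.6135 0.1161 0.07  ]
slothome side [0.6131 0.1188 0.07  ]
slotfar scene [0.5976 0.2078 0.07  ]
slotfar side [0.5971 0.2105 0.07  ]
levertop scene [0.6126 0.138  0.105 ]
levertop side [0.6085 0.1418 0.105 ]
backL scene [0.62  0.251 0.07 ]
backL side [0.5577 0.2399 0.07  ]
scr_far-x scene [0.5779 0.2188 0.07  ]
scr_far-x side [0.5769 0.2221 0.07  ]
scr_home+x scene [0.6334 0.1046 0.07  ]
scr_home+x side [0.6325 0.1071 0.07  ]
```

```bash
python3 - <<'E'
from h import *
o=bot.observe(); M=R.from_euler("xyz",o["orientation"],degrees=True).as_matrix(); print(M.round(3))
c=cams("scene","side")
for n,pts in {"side":[(200,195),(220,187),(320,186),(470,186)],"scene":[(240,460),(210,260),(192,155),(355,285),(423,247),(215,240),(315,200)]}.items():
    for p in pts: print(n,p,plane(c[n],*p,0).round(3))
print("balance", plane(c["side"],280,350,.07).round(3),plane(c["side"],445,350,.07).round(3),plane(c["scene"],450,110,.12).round(3),plane(c["side"],380,362,.12).round(3))
ctr=np.array([.605,.1632]); d=np.array([-.1645,.9864]); print("yaw",np.degrees(np.arctan2(-d[0],d[1])))
E
```

```text
[[-0.     0.396 -0.918]
 [ 0.001 -0.918 -0.396]
 [-1.    -0.001 -0.   ]]
side (200, 195) [0.374 0.456 0.   ]
side (220, 187) [0.41  0.488 0.   ]
side (320, 186) [0.617 0.49  0.   ]
side (470, 186) [0.927 0.486 0.   ]
scene (240, 460) [0.366 0.405 0.   ]
scene (210, 260) [0.678 0.317 0.   ]
scene (192, 155) [0.934 0.249 0.   ]
scene (355, 285) [0.528 0.143 0.   ]
scene (423, 247) [0.542 0.005 0.   ]
scene (215, 240) [0.714 0.294 0.   ]
scene (315, 200) [0.719 0.105 0.   ]
balance [ 0.561 -0.046  0.07 ] [ 0.774 -0.047  0.07 ] [ 0.695 -0.141  0.12 ] [ 0.682 -0.115  0.12 ]
yaw 9.467973701161517
```

carry_out([
  [8.5,0.3,0.8,1.0,0.01],
  [6,1.0,2.5,2.0,0.04],
  [4,2.5,6.0,3.0,0.1],
  [2,4,10,4,0.17],
  [0,5.7,14,5,0.24],
  [0,7.5,18.3,5,0.31],
  [0,9.3,22.6,5,0.38],
  [0,11.1,27,5,0.46],
  [0,12.9,31.4,5,0.54],
  [0,14.7,35.8,5,0.62],
  [0,16.5,40.2,5,0.7],
  [0,18.3,44.6,5,0.78],
  [0,20.1,49,5,0.86],
  [0,21.9,53.4,5,0.94],
  [0,23.7,57.8,5,1.02],
  [0,25.5,62.2,5,1.1],
  [0,27.3,66.6,5,1.17],
  [0,29.1,71,4,1.23],
  [0,30.6,74.6,3,1.28],
  [0,31.8,77.5,2,1.31],
], newtons=20)

```text
t: 2.35
position: [0.5848, 0.1586, 0.2747]
orientation: [110.8, 89.9, 29.4]
wrist_force: [-0.0, -0.3, 0.0]
opening: 0.001
```

carry_out([
  [0,0.7,1.5,-2,0.01],
  [0,1.3,3.0,-5,0.02],
  [0,1.5,3.6,-8,0.02],
  [0,1.5,3.6,-10,0.02],
  [0,1.5,3.6,-11,0.02],
  [0,1.5,3.6,-11,0.02],
])

```text
t: 2.95
position: [0.5986, 0.1914, 0.1625]
orientation: [-88.3, 89.9, -168.7]
wrist_force: [0.2, -0.7, 0.0]
opening: 0.0
```

```bash
cat > look.py <<'E'
import sys,cv2
from h import *
t=sys.argv[1]
boxes={"scene":(240,130),"side":(240,165),"wrist":None}
for n in sys.argv[2:]:
    c=bot.read_camera(n); im=c["image"]
    if boxes[n]:
        x,y=boxes[n]; im=cv2.resize(im[y:y+150,x:x+200],(800,600),interpolation=cv2.INTER_CUBIC)
    cv2.imwrite(f"pics/{n}_{t}.png",im)
o=bot.observe()
M=R.from_euler("xyz",o["orientation"],degrees=True).as_matrix()
p=o["position"];d=np.array([-.1645,.9864]);e=np.array([.9864,.1645]);q=p[:2]-[.605,.1632]
print("t",o["t"],"pos",p.round(4),"s",(q@d*1e3).round(1),"x'",(q@e*1e3).round(1),"jaw deg",np.degrees(np.arctan2(M[1,1],M[0,1])).round(2),"down",M[:,0].round(3),"F",o["wrist_force"].round(2),"Fd",(o["wrist_force"][:2]@d).round(2),"op",o["opening"])
E
python3 look.py a scene side wrist
```

```text
t 3.1 pos [0.601  0.1914 0.1655] s 28.5 x' 0.7 jaw deg 9.52 down [ 0.003  0.001 -1.   ] F [-0.59  0.08  0.46] Fd 0.17 op -0.0019114430568645687
```

View pics/scene_a.png

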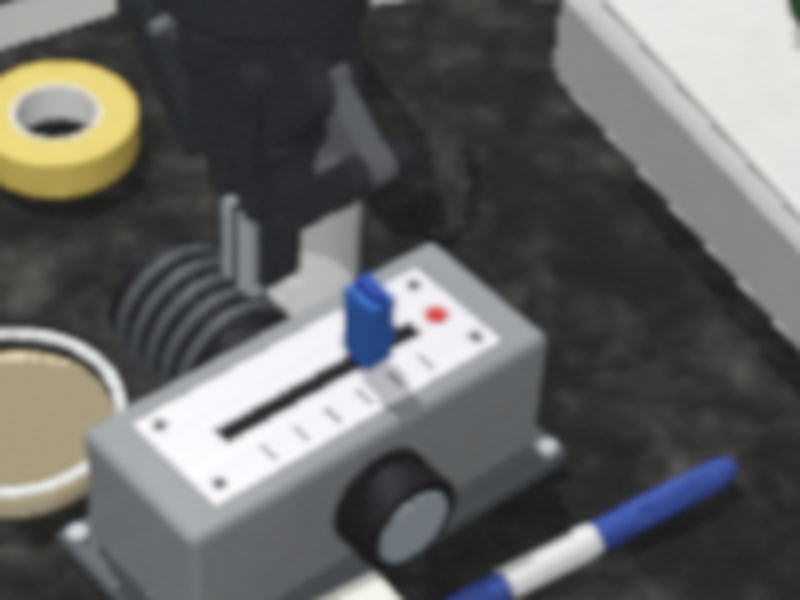

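View pics/side_a.png

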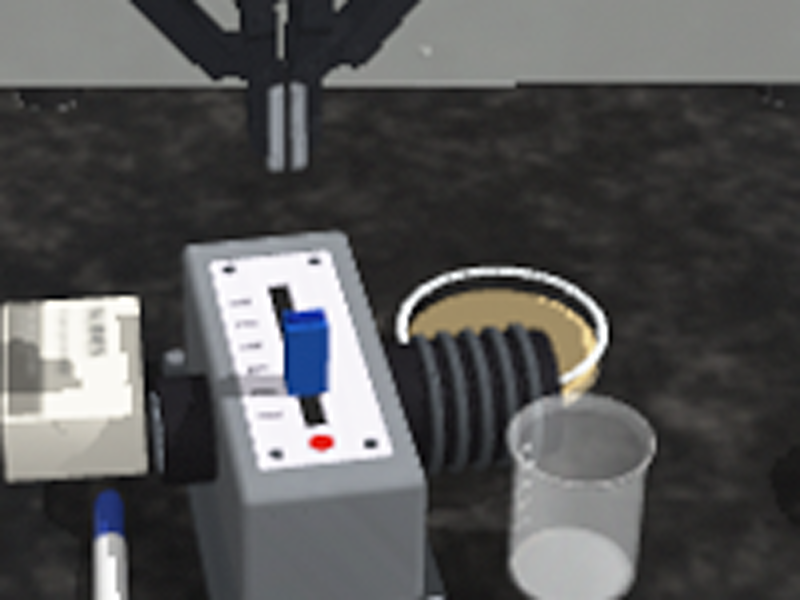

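View pics/wrist_a.png

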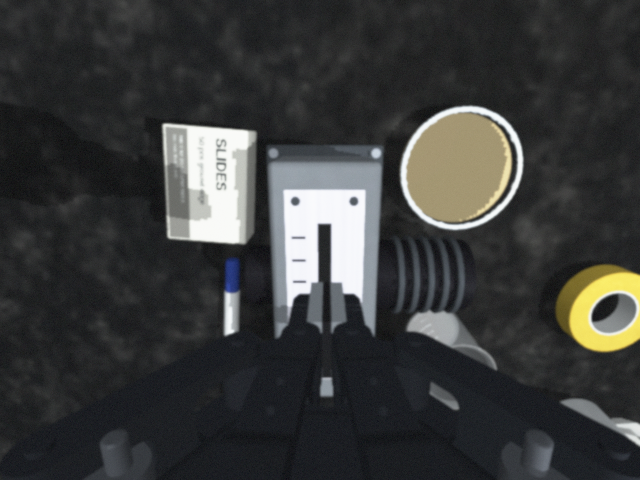

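The jaws are centred over the slot: in the wrist view the seam and slot are both near column 325. The lever stands at the second tick, i.e. notch 1. Next I descend on its far side.

carry_out([
  [0,0,0,-1.5,0],
  [0,0,0,-3.5,0],
  [0,0,0,-5,0],
  [0,0,0,-5.8,0],
  [0,0,0,-5.8,0],
  [0,0,0,-5.8,0],
])

```text
t: 3.7
position: [0.6003, 0.1911, 0.1054]
orientation: [99.8, 90.0, 19.3]
wrist_force: [-0.1, 0.3, -1.0]
opening: -0.003
```

```bash
python3 look.py b scene side
```

```text
t 3.8 pos [0.6009 0.1913 0.1063] s 28.4 x' 0.6 jaw deg 9.51 down [ 0.002  0.    -1.   ] F [0.62 0.58 0.32] Fd 0.47 op 0.00038830402542839926
```

View pics/scene_b.png

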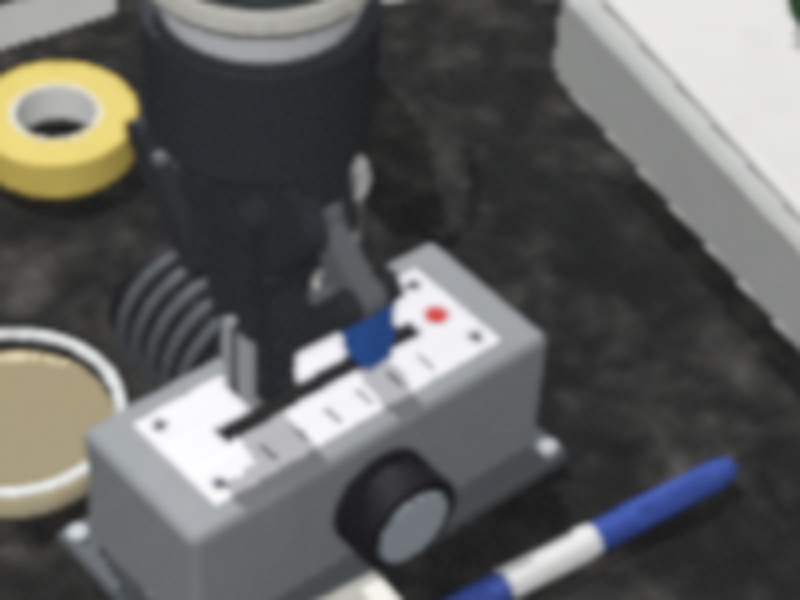

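View pics/side_b.png

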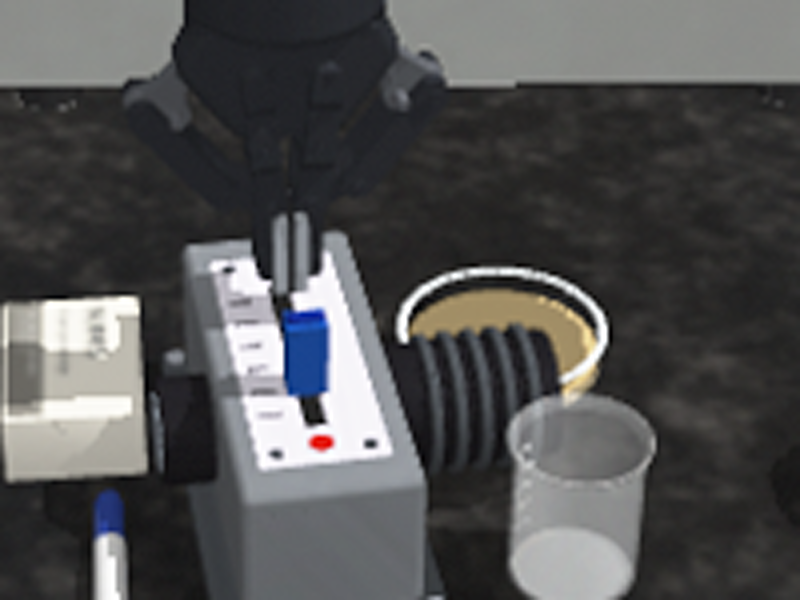

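carry_out([
  [0,0.1,-0.6,0,0],
  [0,0.2,-1.2,0,0],
  [0,0.3,-1.8,0,0],
  [0,0.38,-2.3,0,0],
  [0,0.43,-2.6,0,0],
  [0,0.43,-2.6,0,0],
  [0,0.43,-2.6,0,0],
])

```text
t: 4.5
position: [0.6044, 0.165, 0.1053]
orientation: [-173.2, 90.0, 106.3]
wrist_force: [0.7, 0.4, 0.1]
opening: 0.003
```

```bash
python3 look.py c
```

```text
t 4.5 pos [0.6044 0.165  0.1053] s 1.9 x' -0.3 jaw deg 9.49 down [-0.  0. -1.] F [0.7  0.43 0.14] Fd 0.31 op 0.0031785146817608846
```

carry_out([
  [0,0.02,-0.1,0,0],
  [0,0.03,-0.2,0,0],
  [0,0.05,-0.3,0,0],
  [0,0.07,-0.4,0,0],
  [0,0.08,-0.5,0,0],
  [0,0.1,-0.6,0,0],
  [0,0.12,-0.7,0,0],
  [0,0.13,-0.8,0,0],
])

```text
t: 5.3
position: [0.6057, 0.1571, 0.1053]
orientation: [168.8, 90.0, 88.3]
wrist_force: [0.3, 1.8, 0.2]
opening: -0.004
```

carry_out([
  [0,0.02,-0.1,0,0],
  [0,0.02,-0.1,0,0],
])

```text
t: 5.5
position: [0.6058, 0.1568, 0.1053]
orientation: [178.0, 89.9, 97.5]
wrist_force: [-0.1, 4.4, 0.5]
opening: 0.003
```

carry_out([
  [0,0.02,-0.1,0,0],
  [0,0.02,-0.1,0,0],
])

```text
t: 5.7
position: [0.6059, 0.1562, 0.1054]
orientation: [178.4, 89.9, 97.9]
wrist_force: [-0.7, 6.1, 0.3]
opening: -0.0
```

carry_out([
  [0,0.02,-0.1,0,0],
  [0,0.02,-0.1,0,0],
])

```text
t: 5.9
position: [0.6061, 0.1549, 0.1053]
orientation: [-175.2, 89.9, 104.4]
wrist_force: [-0.3, 4.9, 0.2]
opening: -0.001
```

carry_out([
  [0,0.01,-0.08,0,0],
  [0,0.03,-0.16,0,0],
  [0,0.04,-0.24,0,0],
  [0,0.05,-0.32,0,0],
  [0,0.07,-0.4,0,0],
  [0,0.08,-0.48,0,0],
  [0,0.09,-0.56,0,0],
])

```text
t: 6.6
position: [0.6073, 0.1479, 0.1052]
orientation: [-1.9, 90.0, -82.4]
wrist_force: [-0.7, 0.7, 0.0]
opening: -0.001
```

carry_out([
  [0,0.02,-0.1,0,0],
  [0,0.03,-0.2,0,0],
  [0,0.05,-0.3,0,0],
  [0,0.07,-0.4,0,0],
  [0,0.08,-0.5,0,0],
])

```text
t: 7.1
position: [0.608, 0.1434, 0.1052]
orientation: [1.5, 90.0, -78.9]
wrist_force: [0.2, 0.6, -1.0]
opening: -0.0
```

```bash
python3 look.py d scene side
```

```text
t 7.2 pos [0.608  0.1433 0.1053] s -20.1 x' -0.3 jaw deg 9.51 down [ 0. -0. -1.] F [ 0.08 -0.34 -0.28] Fd -0.34 op -0.004214560458451935
```

View pics/side_d.png

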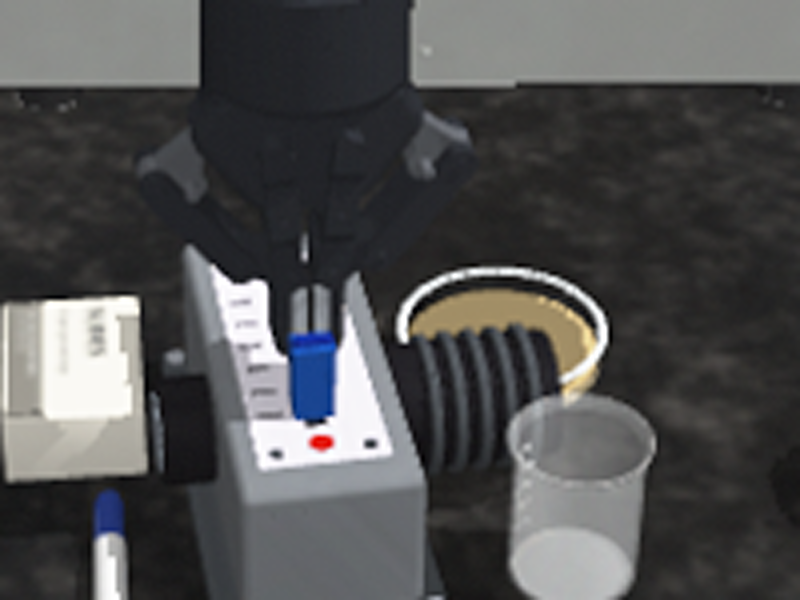

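The lever has clicked to the last tick, next to the red dot (side view, lever at (312,375)). I'll press on to feel the stop.

carry_out([
  [0,0.02,-0.1,0,0],
  [0,0.03,-0.2,0,0],
  [0,0.03,-0.2,0,0],
])

```text
t: 7.5
position: [0.6082, 0.1421, 0.1053]
orientation: [171.6, 89.9, 91.1]
wrist_force: [0.5, 2.6, -0.4]
opening: -0.003
```

carry_out([
  [0,0.02,-0.1,0,0],
  [0,0.02,-0.1,0,0],
])

```text
t: 7.7
position: [0.6083, 0.1416, 0.1053]
orientation: [176.2, 89.9, 95.7]
wrist_force: [0.0, 5.2, -0.3]
opening: -0.002
```

carry_out([
  [0,0.02,-0.1,0,0],
  [0,0.02,-0.1,0,0],
])

```text
t: 7.9
position: [0.6084, 0.1413, 0.1054]
orientation: [177.0, 89.8, 96.5]
wrist_force: [-1.5, 7.0, 0.2]
opening: -0.005
```

carry_out([
  [0,0.02,-0.1,0,0],
  [0,0.02,-0.1,0,0],
])

```text
t: 8.1
position: [0.6084, 0.1412, 0.1053]
orientation: [179.9, 89.8, 99.4]
wrist_force: [-2.4, 10.3, 0.5]
opening: 0.0
```

```bash
python3 look.py e
```

```text
t 8.1 pos [0.6084 0.1412 0.1053] s -22.3 x' -0.3 jaw deg 9.47 down [-0.001  0.004 -1.   ] F [-2.43 10.34  0.49] Fd 10.6 op 0.0002793921615381031
```

The force climbs to 10 N with almost no motion, so this is the home stop. I'll hold briefly, then back off, lift over the lever and descend on the home side.

carry_out([
  [0,0,0,0,0],
  [0,0,0,0,0],
  [0,0,0,0,0],
  [0,-0.05,0.3,0,0],
  [0,-0.15,0.9,0,0],
  [0,-0.25,1.5,0,0],
  [0,-0.25,1.5,0.8,0],
  [0,-0.25,1.5,2.5,0],
  [0,-0.25,1.5,4.5,0],
  [0,-0.25,1.5,5,0],
  [0,-0.25,1.5,5,0],
  [0,0,0,5,0],
  [0,0.3,-1.8,5,0],
  [0,0.6,-3.6,5,0],
  [0,0.82,-4.9,5,0],
  [0,0.82,-4.9,5,0],
  [0,0.82,-4.9,5,0],
])

```text
t: 9.8
position: [0.6171, 0.0887, 0.155]
orientation: [-134.6, 90.0, 144.8]
wrist_force: [-0.9, 0.5, 0.0]
opening: -0.001
```

```bash
python3 look.py f scene side
```

```text
t 9.9 pos [0.617  0.0896 0.1552] s -74.5 x' -0.2 jaw deg 9.5 down [-0.  0. -1.] F [ 0.04 -0.84  0.06] Fd -0.83 op 0.0015172916850472872
```

View pics/scene_f.png

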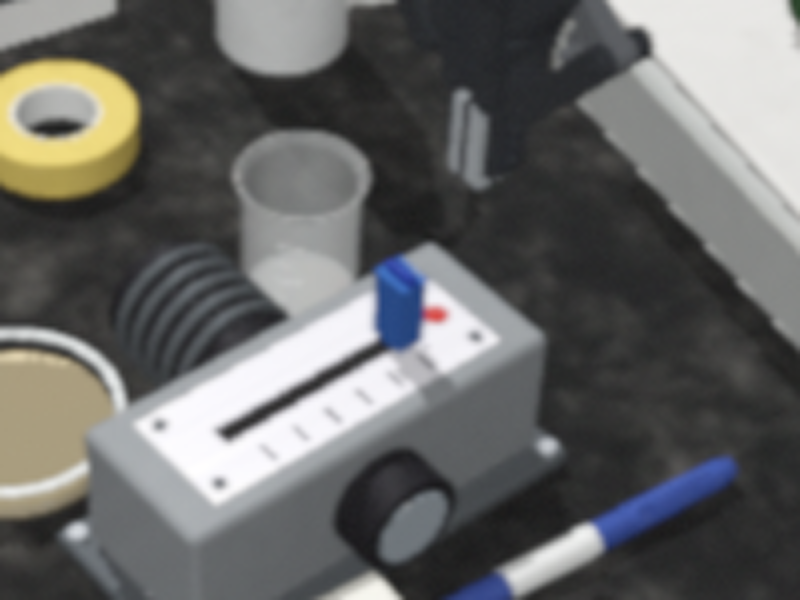

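View pics/side_f.png

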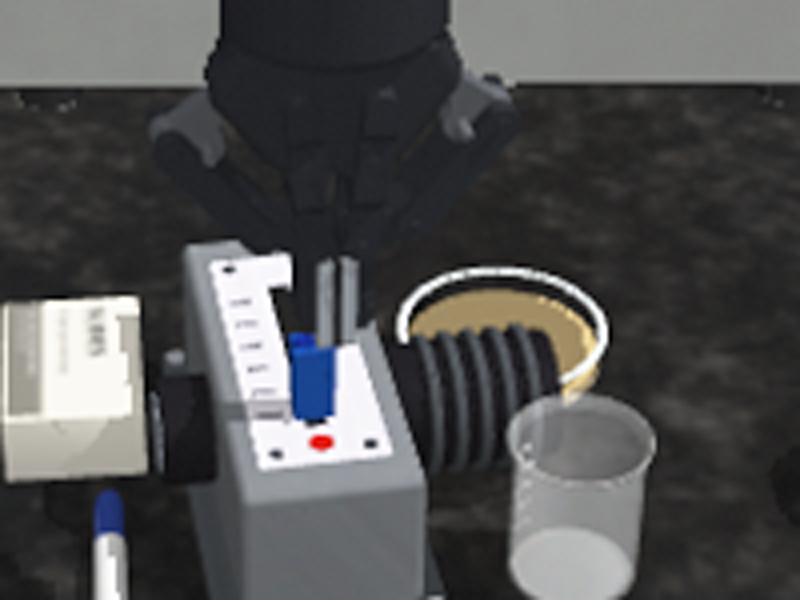

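The lever is at home: scene (400,305), beside the red dot at (435,315). Now down on the home side, and a slow approach.

carry_out([
  [0,0,0,-1.5,0],
  [0,0,0,-3.5,0],
  [0,0,0,-4.7,0],
  [0,0,0,-5,0],
  [0,0,0,-5,0],
  [0,-0.08,0.5,-5,0],
  [0,-0.16,1.0,-5,0],
  [0,-0.23,1.4,-5,0],
  [0,-0.25,1.5,-5,0],
  [0,-0.25,1.5,-5,0],
  [0,-0.25,1.5,-5,0],
])

```text
t: 11.0
position: [0.6147, 0.1045, 0.1055]
orientation: [69.2, 90.0, -11.3]
wrist_force: [1.6, 0.5, 0.4]
opening: 0.001
```

```bash
python3 look.py g
```

```text
t 11.0 pos [0.6147 0.1045 0.1055] s -59.5 x' -0.1 jaw deg 9.52 down [ 0. -0. -1.] F [1.63 0.54 0.37] Fd 0.27 op 0.0013175835833651667
```

carry_out([
  [0,-0.02,0.1,0,0],
  [0,-0.03,0.2,0,0],
  [0,-0.03,0.2,0,0],
])

```text
t: 11.3
position: [0.6143, 0.1065, 0.1053]
orientation: [-151.1, 90.0, 128.5]
wrist_force: [0.5, -0.0, 0.1]
opening: -0.003
```

carry_out([
  [0,-0.02,0.1,0,0],
  [0,-0.02,0.1,0,0],
])

```text
t: 11.5
position: [0.6141, 0.1075, 0.1052]
orientation: [-113.5, 90.0, 166.0]
wrist_force: [-0.7, -0.3, 0.4]
opening: 0.007
```

carry_out([
  [0,-0.02,0.1,0,0],
  [0,-0.02,0.1,0,0],
])

```text
t: 11.7
position: [0.6139, 0.1086, 0.1053]
orientation: [174.6, 90.0, 94.1]
wrist_force: [-0.3, -0.1, 1.1]
opening: 0.001
```

carry_out([
  [0,-0.02,0.1,0,0],
  [0,-0.02,0.1,0,0],
])

```text
t: 11.9
position: [0.6138, 0.1092, 0.1053]
orientation: [6.5, 90.0, -74.0]
wrist_force: [-0.4, -0.6, 1.5]
opening: -0.002
```

carry_out([
  [0,-0.02,0.1,0,0],
  [0,-0.02,0.1,0,0],
])

```text
t: 12.1
position: [0.6137, 0.1096, 0.1053]
orientation: [5.2, 89.9, -75.2]
wrist_force: [0.5, -5.1, -0.6]
opening: -0.001
```

carry_out([
  [0,-0.02,0.1,0,0],
  [0,-0.02,0.1,0,0],
])

```text
t: 12.3
position: [0.6135, 0.1106, 0.1053]
orientation: [6.5, 89.9, -74.0]
wrist_force: [0.8, -5.1, -0.4]
opening: 0.0
```

carry_out([
  [0,-0.02,0.1,0,0],
  [0,-0.02,0.1,0,0],
])

```text
t: 12.5
position: [0.6133, 0.112, 0.1053]
orientation: [23.5, 90.0, -57.0]
wrist_force: [1.2, -2.6, -0.4]
opening: 0.002
```

carry_out([
  [0,-0.02,0.1,0,0],
  [0,-0.02,0.1,0,0],
])

```text
t: 12.7
position: [0.6129, 0.1138, 0.1053]
orientation: [154.1, 90.0, 73.6]
wrist_force: [1.3, -2.0, -0.1]
opening: 0.002
```

carry_out([
  [0,-0.02,0.1,0,0],
  [0,-0.02,0.1,0,0],
])

```text
t: 12.9
position: [0.6126, 0.1151, 0.1053]
orientation: [173.4, 89.9, 92.9]
wrist_force: [0.4, -0.6, -0.8]
opening: 0.002
```

carry_out([
  [0,-0.01,0.07,0,0],
  [0,-0.02,0.14,0,0],
  [0,-0.03,0.21,0,0],
  [0,-0.05,0.28,0,0],
  [0,-0.06,0.35,0,0],
  [0,-0.07,0.42,0,0],
  [0,-0.08,0.49,0,0],
  [0,-0.09,0.56,0,0],
])

```text
t: 13.7
position: [0.6116, 0.1203, 0.1052]
orientation: [-115.1, 90.0, 164.4]
wrist_force: [-0.1, 0.1, -0.2]
opening: 0.0
```

carry_out([
  [0,-0.02,0.1,0,0],
  [0,-0.02,0.1,0,0],
])

```text
t: 13.9
position: [0.6115, 0.1213, 0.1052]
orientation: [-125.8, 90.0, 153.7]
wrist_force: [0.0, 0.2, -0.1]
opening: -0.001
```

carry_out([
  [0,-0.02,0.1,0,0],
  [0,-0.02,0.1,0,0],
])

```text
t: 14.1
position: [0.6113, 0.1222, 0.1053]
orientation: [-161.2, 90.0, 118.3]
wrist_force: [-0.5, 0.5, -0.7]
opening: -0.001
```

carry_out([
  [0,-0.02,0.1,0,0],
  [0,-0.02,0.1,0,0],
])

```text
t: 14.3
position: [0.6112, 0.1232, 0.1053]
orientation: [-166.3, 90.0, 113.2]
wrist_force: [-0.3, 1.1, 0.3]
opening: -0.005
```

carry_out([
  [0,-0.02,0.1,0,0],
  [0,-0.02,0.1,0,0],
])

```text
t: 14.5
position: [0.611, 0.1239, 0.1053]
orientation: [-0.8, 90.0, -81.3]
wrist_force: [0.2, 0.3, -0.7]
opening: -0.005
```

carry_out([
  [0,-0.02,0.1,0,0],
  [0,-0.02,0.1,0,0],
])

```text
t: 14.7
position: [0.611, 0.1243, 0.1053]
orientation: [3.3, 89.9, -77.1]
wrist_force: [1.2, -4.4, -0.4]
opening: 0.002
```

First click: free travel, then contact again at y≈0.124, in notch 1. Pushing on for the second.

carry_out([
  [0,-0.01,0.07,0,0],
  [0,-0.02,0.14,0,0],
  [0,-0.03,0.21,0,0],
  [0,-0.05,0.28,0,0],
  [0,-0.06,0.35,0,0],
  [0,-0.07,0.42,0,0],
  [0,-0.08,0.49,0,0],
  [0,-0.09,0.56,0,0],
  [0,-0.1,0.63,0,0],
  [0,-0.12,0.7,0,0],
  [0,-0.13,0.77,0,0],
  [0,-0.14,0.84,0,0],
  [0,-0.15,0.91,0,0],
  [0,-0.16,0.98,0,0],
])

```text
t: 16.1
position: [0.609, 0.1351, 0.1052]
orientation: [-132.0, 90.0, 147.5]
wrist_force: [-0.5, 0.2, 0.9]
opening: -0.003
```

carry_out([
  [0,-0.02,0.1,0,0],
  [0,-0.02,0.1,0,0],
])

```text
t: 16.3
position: [0.6089, 0.136, 0.1052]
orientation: [-135.1, 90.0, 144.4]
wrist_force: [-0.1, -0.1, -0.1]
opening: -0.0
```

carry_out([
  [0,-0.02,0.1,0,0],
  [0,-0.02,0.1,0,0],
])

```text
t: 16.5
position: [0.6088, 0.137, 0.1053]
orientation: [-161.3, 90.0, 118.2]
wrist_force: [0.5, 0.6, -0.2]
opening: -0.006
```

carry_out([
  [0,-0.02,0.1,0,0],
  [0,-0.02,0.1,0,0],
])

```text
t: 16.7
position: [0.6086, 0.138, 0.1053]
orientation: [147.2, 90.0, 66.7]
wrist_force: [0.6, -0.4, -0.4]
opening: -0.0
```

carry_out([
  [0,-0.02,0.1,0,0],
  [0,-0.02,0.1,0,0],
])

```text
t: 16.9
position: [0.6084, 0.1387, 0.1053]
orientation: [3.1, 90.0, -77.3]
wrist_force: [1.2, -1.4, 0.1]
opening: -0.002
```

Second click, with contact at y≈0.138 in notch 2. For the third I push past half-way (0.146) and stop at 0.149, short of the next contact at 0.153.

carry_out([
  [0,-0.01,0.07,0,0],
  [0,-0.02,0.14,0,0],
  [0,-0.03,0.21,0,0],
  [0,-0.05,0.28,0,0],
  [0,-0.06,0.35,0,0],
  [0,-0.07,0.42,0,0],
  [0,-0.08,0.49,0,0],
  [0,-0.09,0.56,0,0],
  [0,-0.1,0.63,0,0],
  [0,-0.12,0.7,0,0],
  [0,-0.13,0.77,0,0],
  [0,-0.14,0.84,0,0],
  [0,-0.15,0.9,0,0],
  [0,-0.15,0.9,0,0],
])

```text
t: 18.3
position: [0.6068, 0.1483, 0.1052]
orientation: [-170.2, 90.0, 109.3]
wrist_force: [-0.0, -0.3, 0.1]
opening: 0.003
```

```bash
python3 look.py h scene side
```

```text
t 18.4 pos [0.6068 0.1481 0.1053] s -15.2 x' -0.7 jaw deg 9.52 down [-0.  0. -1.] F [-0.72 -0.49 -0.3 ] Fd -0.36 op 0.0013698972409919646
```

View pics/scene_h.png

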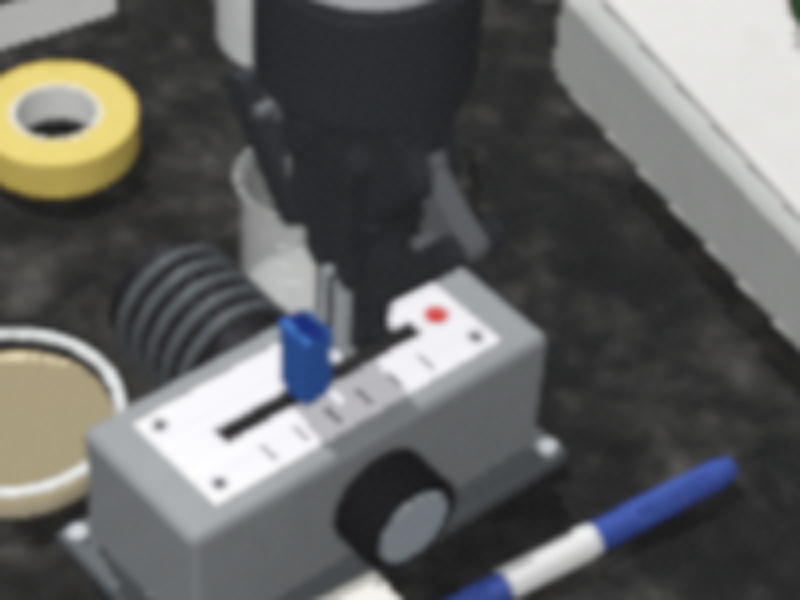

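The third click has gone: no contact force, and the lever is ahead of the finger. Its base at scene (310,395) keeps the same offset from the tick at (332,415), the fourth counting home, as it had at home. Now I retreat and lift.

carry_out([
  [0,0.1,-0.5,0,0],
  [0,0.25,-1.5,0,0],
  [0,0.33,-2,0,0],
  [0,0.33,-2,0,0],
  [0,0.33,-2,2,0],
  [0,0.33,-2,5,0],
  [0,0.33,-2,9,0],
  [0,0.33,-2,12,0],
  [0,-1,-6,13,0],
  [0,-4,-10,13,0],
  [0,-7,-13,13,0],
  [0,-8,-14,13,0],
  [0,-8,-14,13,0],
  [0,-8,-14,13,0],
])

```text
t: 19.8
position: [0.5275, 0.0082, 0.2356]
orientation: [104.3, 89.9, 23.8]
wrist_force: [-0.3, -0.4, -0.4]
opening: -0.001
```

```bash
python3 look.py i scene side; python3 - <<'E'
import cv2
from h import *
c=cams("scene","side")
for n in c: cv2.imwrite(f"pics/{n}_end.png",c[n]["image"])
d=np.array([-.1645,.9864])
for j in (30,45,60):
  s=-.0383+j/1e3; P=np.array([.605,.1632])+s*d
  for n,(x,y) in {"scene":(240,130),"side":(240,165)}.items():
    for z in (.071,.106):
      u,v=proj(c[n],[*P,z]); print(j,n,z,((u-x)*4).round(),((v-y)*4).round())
E
```

```text
t 19.9 pos [0.5279 0.0087 0.2355] s -139.7 x' -101.5 jaw deg 9.55 down [ 0.001  0.    -1.   ] F [ 0.79  0.45 -1.52] Fd 0.32 op -0.0012694287219169062
30 scene 0.071 334.0 369.0
30 scene 0.106 336.0 302.0
30 side 0.071 299.0 364.0
30 side 0.106 298.0 290.0
45 scene 0.071 302.0 387.0
45 scene 0.106 304.0 320.0
45 side 0.071 293.0 341.0
45 side 0.106 292.0 268.0
60 scene 0.071 271.0 405.0
60 scene 0.106 271.0 338.0
60 side 0.071 286.0 319.0
60 side 0.106 286.0 247.0
```

View pics/scene_i.png

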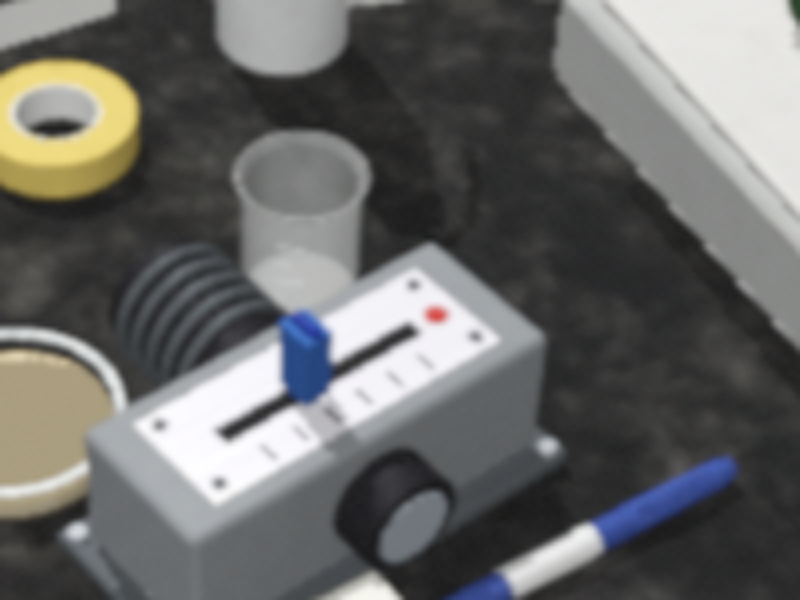

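View pics/side_i.png

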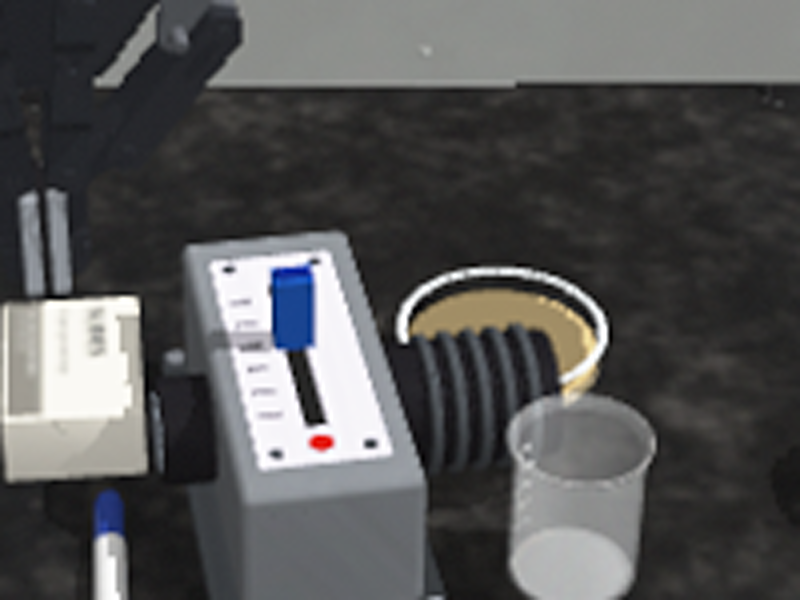

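View pics/scene_end.png

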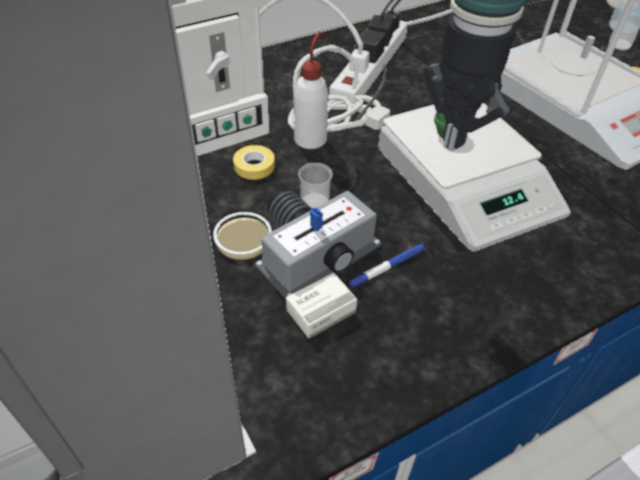

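The lever top at scene (304,322) and side (292,270) agrees with the j = 45 mm prediction of (304,320) and (292,268). The loose things sit at the same pixels as in the first pictures, and the arm is clear.

```bash
python3 - <<'E'
from cell import bot
print(bot.sign_off())
E
```

```text
the job is handed in; nothing more can be done
None
```

The lever is in the third notch after home, and I handed the job in at about 20 s of the 64 s allowed; the sign-off gave no verdict.

- **Homing:** With shut fingertips I pushed the lever from notch 1 to its home stop. The stop showed as force rising to about 10 N with almost no movement, and I held it there for 0.3 s.
- **Counting:** From the home side I felt contact at TCP y ≈ 0.109, 0.124 and 0.138 m, one notch apart. I pushed past half-way for the third click, stopped short of the next contact, and backed off.
- **Lever position:** With the arm withdrawn, the lever's top is within about 2 pixels (in the 4× enlarged crops) of where 45 mm should appear, in both cameras.
- **Loose things:** The carton, dish, beaker and marker look unmoved from the first pictures. I compared them by eye and did not measure them.
- **Forces:** The highest wrist force I read was about 10 N. The lever was only ever touched on one side at a time.

No check failed or disagreed.

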